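# Book out and pack a small shop sign

## Robot

A 6-joint arm with a two-finger parallel gripper is mounted at the origin on the work surface. World frame = base frame: x ahead of the robot, y to its left, z up, the work surface at z = 0. Lengths are in m, angles in degrees, forces in N, time in s.
With the tool pointing down it reaches from about 0.4 to 0.825 m from the base axis. Payload 7 kg.
Tool frame: the origin (TCP) lies midway between the tips of the shut fingers; the grasp point (between the pads) lies ctrl.grasp_offset behind it (ctrl.grasp_offset is the distance from the TCP to the grasp point, in m); z points along the fingers, y is the line along which they close (so a half turn about z gives the same grasp; the last joint's range is limited). The gripper opens to 88 mm and grips with 3 to 60 N. Pads are 19 mm wide; open, the fingers measure 130 mm over their backs; the gripper's body (78 mm by 193 mm) begins 47 mm behind the grasp point.
Start: joints at [16.507, 20.546, 0.682, 0, -70.136, -16.507], TCP at [0.675, -0, 0.227] pointing down, gripper open.
Joint ranges: [-176.03, 176.03], [-82.01, 121.73], [-58.28, 71.71], [-173.87, 95.51], [-174.79, -0.11], [-173.66, 173.66]. Speed limits (degrees/s): [136.94, 136.94, 172.46, 180, 180, 180].

## Interface

Orientations are given as [roll, pitch, yaw] about the fixed x, y, z axes, in that order (R = Rz(yaw) Ry(pitch) Rx(roll)).
In Python, from plant import ctrl gives the robot as it stands. The module is installed in compiled form; this text tells all that it offers.
- The arm moves only by the tool send_rows, never from a script. Its argument "increments" is a list that holds one entry, the list of rows, each a list of 4 numbers: the shift along the world's x, y, z normalised to -1 to 1, where 1 is 0.2 m, then the turn about the world's z normalised to -1 to 1, where 1 is 1.5 rad. In form: [[[x, y, z, roll], ...]]. A call has 1 to 12 rows; each row is the pose to reach, as a shift and turn from the pose commanded when the call began; what a row does not reach only later rows make up. A row lasts 1/8 s, in which the tool goes at most 62.5 mm and 10.7 degrees, less where a joint would pass 70% of its speed; a pose out of reach is approached as far as the arm can. A call with a number of a shift or a turn outside -1 to 1 is refused whole. A call with a gripper value outside its range is refused whole. "jaw" is the opening, from 0 (shut) to 1 (fully open), set as the call begins (left out, the last holds). The fingers move at their own pace and stop on an object; the grip force is fixed at half the most. Time passes only in rows, so rows that repeat a pose let the fingers close. It gives the time, the measured TCP pose, the force, the opening and the grip force at its end, in the units of the state.
- ctrl.get_obs(): the state, without advancing time (a new reading comes with each control period).
- ctrl.snapshot(name): name is "scene" or "side" or "wrist"; returns the picture (480x640x3 uint8, red, green, blue); there is no depth.
- ctrl.calibration(name): a dict with "mtx" (3x3 intrinsics, pixels), "eye" and "attitude" of the camera in the world. Camera axes: x right, y up, looking along -z (the intrinsics and any distortion apply to the point x, -y, -z); pixel columns grow to the right and rows downward; lengths in m; the calibration is good to about 2 mm. A picture is of the moment at which its call begins: read the wrist's pose just before it. calibration takes no time and is no camera call; for the wrist camera it gives the pose at the moment of the call.
- ctrl.close_job(): hands the job in; it is judged then, once.
Trained networks look in the newest picture that a camera, given by its name, has taken for a name from the list of things; names that differ only in an ending like _2 or _b are one class to them, and where a whole thing is asked for, a point or a joint stands for the part that bears it (a point fixed in the world has none). Each returns a list of dicts, best first, with "conf" (0 to 1); they miss things now and then, are a little off and sometimes report something else, mostly with a low value. They report only what shows in the picture. A call takes as long as a camera call. They do not tell look-alikes from the thing itself.
- ctrl.trace(thing, camera): "mask" (480x640 bool, what is visible of it) and "bbox" ([left, top, right, bottom] in pixels, round what is visible of it).
- ctrl.spot_point(thing, camera): "pixel" ([row, column] in pixels: a listed point, or the origin of a listed thing).
The state is a dict: "clock": time; "joint_pos": joint angles; "qvel": joint speeds; "tau": joint torques, N m; "tool_pos": TCP position; "orientation": TCP orientation; "force": force on the tool from outside, world axes, zero at the start; "moment": the same for the moment, N m; "opening": finger opening in m; "gripper_force": force on a finger pad.
Only numpy, scipy, OpenCV 4.12 (cv2) and the standard library are available. Lean on these libraries where they do the work, as an engineer would, in place of code of your own. Each camera call takes 0.05 s, during which the arm holds its last target. There are 200 camera calls.

## Task

Book out the cross-shaped sign on the easel: take the hand scanner from its stand and, without touching the sign or easel, hold it still for two seconds about 100 mm from the job label, squarely facing it and aimed at its middle. Then lay the scanner back in its stand as it lay before, and only after that pack the sign's round dot and its oblong dash, face up, fully down in their own pockets of the wooden tray. Leave the other things on the bench where they are.

Things in the scene. Friction and masses are not known exactly. Their poses are not given: they have to be found in the camera images.
- scanner: stick-shaped hand scanner, 175 long, lying level in its stand. Origin: on its underside below the balance point, 85 from the nose. x: to the nose, the viewing direction; z: up. Handle (grey) 30 wide, 32 high, x = -90 to 43; head (black) 44 wide, 44 high, x = 43 to 85. Grip the handle across its width at x = 0; 220 g
- window (a point): centre of the scanner's reading window, on the nose face: 86 ahead of the scanner's origin and 20 above its underside
- beam_point (a point): the point 100 straight ahead of the window on the viewing line (186 ahead of the scanner's origin, 20 above its underside); it should be brought to the middle of the label
- stand: fixed steel stand, base 200 x 85 x 8. Origin: centre of its underside; x along it, towards the resting scanner's nose. Two U saddles 14 long, floors 45 above the bench, cheeks to 61: at x = -68, 40 wide inside (handle); at x = 66, 56 wide inside (head). Between them is room for fingers above the base. The resting scanner's origin is 45 above the stand's, axes parallel
- easel: fixed plywood easel, foot 170 x 170, about 160 high, facing its own +x (away from the robot), with a cross-shaped sign (140 x 140, arms 55 wide, 45 thick, gilt metal sides, white face) fixed to it. Board and sign lean back: their face looks 38 degrees above the level. Origin: centre of the foot's underside
- label: brown card job label with black bars in the middle of the cross's face, 40 (its x, down the slope) x 60 (its y, level). Origin: centre of its surface, 117 above the bench and 41 ahead of the easel's origin; z is the outward normal, 38 degrees above the level
- tray: fixed wooden packing tray, 150 (x) x 205 (y) x 35 high, with two open pockets 25 deep (floors 10 above the bench). Origin: centre of its underside
- tray_hole0 (a point): centre of the mouth of the oblong pocket, 120 (tray x) x 55 (tray y), at tray (0, -56), 35 above the bench
- tray_hole1 (a point): centre of the mouth of the round pocket, diameter 70, at tray (0, 48), 35 above the bench
- dot: round sign part, diameter 60, 60 high, gilt metal side and white face on top; origin: centre of its underside, z up; 200 g
- dash: oblong sign part, 110 (x) x 45 (y) x 60 high, gilt metal sides and white face on top; origin: centre of its underside, z up; 250 g
- spray_can: a plain green spray can, radius 27, height 170, standing; origin: centre of its underside; to be left alone
- tape_roll: a roll of clear packing tape lying flat, outer radius 52, height 45; origin: centre of its underside; to be left alone
- square_sign: a square block sign, 80 x 80 x 54, metal sides and white face; origin: centre of its underside; to be left alone
Things that resemble listed ones, but are neither listed nor needed, are in the scene too. Leave any blue or purple look-alike of the dot alone.

How it is judged:
By the outcome, as a careful person would: the job done as asked, in the order asked, and still so for the second after the job is handed in, with the robot touching nothing.
It also fails if it takes over 72 s, if anything falls off the work surface, if the arm or the gripper's body presses on something with over 40 N, if the wrist force passes 120 N, or if a joint passes its speed limit or range.

## Working session

There is one attempt and no reset: what is moved stays moved. The work goes in short steps, Python scripts to look and compute and a tool call to move; the robot and the scene stay as the last step left them, time stands still between calls to the robot, and variables do not carry over. Pictures are saved under pics/ and viewed, at most 10 in all, crops included, and the job is handed in when it is done.

Besides the shell and the picture viewer there is one more tool, called after "Call:" as name(argument=value, ...), one argument or row to a line, values as JSON. send_rows: Moves the arm, as the interface text tells. Its arguments: {"type":"object","properties":{"increments":{"type":"array"},"jaw":{"type":"number"}},"required":["increments"]}

```bash
mkdir -p pics; cat > h.py <<'E'
import numpy as np, cv2
from plant import ctrl
def ray(cal,px):  # px=(row,col)
    K=np.array(cal["mtx"]);d=np.linalg.inv(K)@[px[1],px[0],1]
    R=np.array(cal["attitude"])
    if R.shape!=(3,3):
        from scipy.spatial.transform import Rotation as Ro
        R=Ro.from_euler('xyz',R,degrees=True).as_matrix()
    d=R@[d[0],-d[1],-d[2]];return np.array(cal["eye"]),d/np.linalg.norm(d)
def onz(cal,px,z):
    e,d=ray(cal,px);return e+d*(z-e[2])/d[2]
def tri(rs):
    A=0;b=0
    for e,d in rs:
        P=np.eye(3)-np.outer(d,d);A=A+P;b=b+P@e
    return np.linalg.solve(A,b)
def save(n,im):cv2.imwrite(f"pics/{n}.png",im[:,:,::-1])
E
python3 - <<'E'
from h import *
np.set_printoptions(precision=4,suppress=True)
print(ctrl.get_obs(),ctrl.grasp_offset)
for c in("scene","side","wrist"):
    cal=ctrl.calibration(c);print(c,cal)
    save(c+"0",ctrl.snapshot(c))
    for t in("scanner","window","stand","easel","label","tray","tray_hole0","tray_hole1","dot","dash","spray_can","tape_roll","square_sign"):
        r=ctrl.spot_point(t,c)
        print(t,[(np.round(x["pixel"],1),round(x["conf"],2)) for x in r[:4]])
E
```

```text
{'clock': 0.0, 'joint_pos': array([ 16.5081,  20.5916,   0.6335,  -0.0209, -70.1348, -16.5059]), 'qvel': array([-0.0097,  0.0328,  0.1093, -0.0605, -0.0123, -0.0094]), 'tau': array([ -0.0008, -58.2727,  29.3058,   6.9975,   0.0069,  -0.0002]), 'tool_pos': array([ 0.6745, -0.    ,  0.2256]), 'orientation': array([179.9054,  -0.0075, -90.0048]), 'force': array([ 0.0182, -0.1762,  0.5025]), 'moment': array([-0.0076, -0.0098,  0.008 ]), 'gripper_force': 0.0, 'opening': 0.08720311858505297} 0.0188
scene {'mtx': array([[590.1868,   0.    , 325.2203],
       [  0.    , 590.1868, 231.9158],
       [  0.    ,   0.    ,   1.    ]]), 'eye': array([1.2676, 0.501 , 0.704 ]), 'attitude': array([ 56.1222,   1.0597, 124.0688])}
scanner [(array([332.6, 497.9]), 0.78)]
window [(array([289.6, 504.2]), 0.89)]
stand [(array([355.8, 496.3]), 0.62), (array([291.3, 143.3]), 0.57)]
easel []
label [(array([223. , 371.8]), 0.79)]
tray [(array([227.3, 200.8]), 0.88), (array([357.3, 492.2]), 0.44)]
tray_hole0 [(array([223.1, 224.1]), 0.89), (array([212.8, 180.9]), 0.63)]
tray_hole1 [(array([223.1, 224.1]), 0.89)
[... 1190 characters left out ...]
42.8, 288.7]), 0.9), (array([314.1, 178.2]), 0.62)]
square_sign [(array([230.6, 220.8]), 0.95)]
wrist {'mtx': array([[338.4464,   0.    , 321.5745],
       [  0.    , 338.4464, 237.1866],
       [  0.    ,   0.    ,   1.    ]]), 'eye': array([ 0.6746, -0.0739,  0.3839]), 'attitude': array([-16.1685,   0.0148, 179.9732])}
scanner []
window []
stand []
easel [(array([251.1, 517.6]), 0.94)]
label []
tray []
tray_hole0 []
tray_hole1 []
dot [(array([126.6, 245.7]), 0.91), (array([121. , 336.9]), 0.76), (array([113.7, 439.8]), 0.58), (array([229.9, 231.9]), 0.24)]
dash [(array([290.8, 336.6]), 0.56)]
spray_can [(array([373.1, 260.2]), 0.88)]
tape_roll []
square_sign [(array([232.7, 227.7]), 0.58)]
```

View pics/scene0.png

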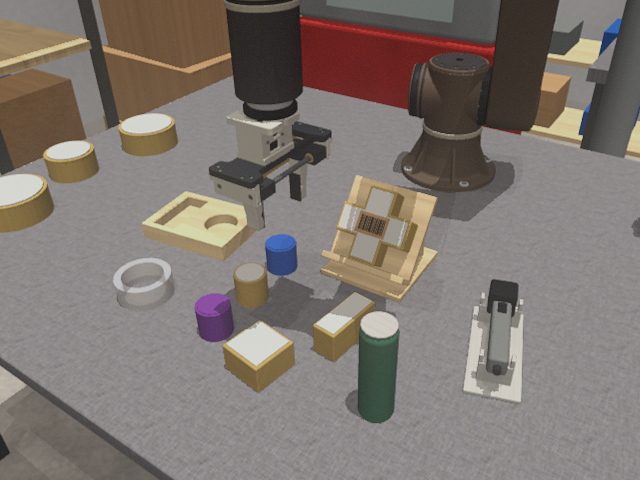

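View pics/side0.png

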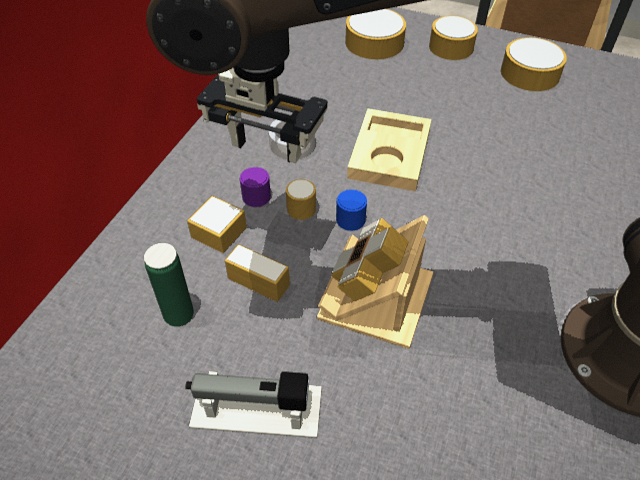

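View pics/wrist0.png

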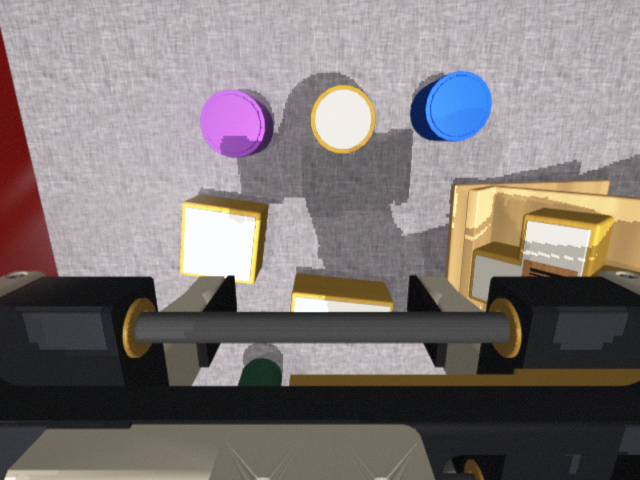

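The pictures show the gilt dot between the purple and blue look-alikes, at scene (row 285, col 250), side (198, 301) and wrist (120, 343). The dash is at scene (325, 343) and side (272, 257). The scanner lies in its stand at scene (330, 498) with its nose towards the robot. The tray is at scene (223, 200), with the round pocket nearer the camera. Next I'll triangulate these positions.

```bash
python3 - <<'E'
from h import *
np.set_printoptions(precision=4,suppress=True)
S=ctrl.calibration("scene");D=ctrl.calibration("side");W=ctrl.calibration("wrist")
P={"scanner":((332.6,497.9),(393.8,254.8)),"window":((289.6,504.2),(395.1,306.3)),"stand":((355.8,496.3),(406.7,254.4)),
"label":((223,371.8),(250.7,355.4)),"tray":((227.3,200.8),(154.2,388.6)),"h_round":((223.1,224.1),(155.8,383.3)),"h_obl":((212.8,180.9),(128.5,392.4)),
"dot":((297.3,251.3),(208.9,301)),"can":((408,371.4),(311.6,175.9)),"sq":((364.8,262.9),(230.6,220.8)),"dash":((335.9,343.6),(277.8,258.5)),"tape":((293.7,145.5),(142.8,288.7)),
"blue":((265.1,283.5),(218.7,352.3)),"purple":((326.3,216.5),(198.6,255.4))}
for k,(a,b) in P.items():
    ra,rb=ray(S,a),ray(D,b);p=tri([ra,rb])
    miss=np.linalg.norm(np.cross(p-ra[0],ra[1]))
    print(k,p*1000,"miss",round(miss*1000,1))
tiles=[]
for c,(r0,c0,h,w) in {"scene":(165,310,140,140),"side":(200,300,150,150)}.items():
    im=ctrl.snapshot(c)
    for t in ("dash","label","easel","stand","tray"):
        r=ctrl.trace(t,c)
        for x in r[:2]:
            q=cv2.minAreaRect(np.argwhere(x["mask"])[:,::-1].astype(np.float32))
            print(c,t,round(x["conf"],2),np.round(x["bbox"]),x["mask"].sum(),np.round(cv2.boxPoints(q)).tolist())
    tiles.append(cv2.resize(im[r0:r0+h,c0:c0+w],(400,400),interpolation=cv2.INTER_CUBIC))
save("lab",np.hstack(tiles))
E
```

```text
scanner [548.4285 330.4963  42.8545] miss 1.3
window [469.5037 310.2277  65.7469] miss 0.7
stand [552.1459 334.3551  -1.8782] miss 3.1
label [485.189   61.6897 120.1256] miss 1.5
tray [ 542.1969 -326.6643    1.1034] miss 5.4
h_round [ 538.724  -263.0022   39.9395] miss 2.7
h_obl [ 552.314  -373.6659   31.304 ] miss 1.6
dot [656.5203 -93.0692  -2.5746] miss 0.2
can [759.4913 224.6093   3.4525] miss 1.1
sq [777.3181  30.1346   1.9016] miss 3.3
dash [655.5581 107.0492   6.0824] miss 2.1
tape [ 760.896  -261.5247    4.7215] miss 1.4
blue [ 547.7995 -102.7099    0.7771] miss 1.8
purple [755.2116 -84.2858   2.5466] miss 4.2
scene dash 0.75 [463. 295. 522. 401.] 3535 [[462.0, 396.0], [475.0, 292.0], [534.0, 300.0], [520.0, 403.0]]
scene dash 0.66 [310. 292. 374. 360.] 2359 [[301.0, 334.0], [358.0, 285.0], [385.0, 317.0], [328.0, 366.0]]
scene easel 0.92 [318. 175. 438. 302.] 9742 [[315.0, 270.0], [355.0, 166.0], [455.0, 204.0], [416.0, 308.0]]
scene easel 0.33 [225. 321. 296. 395.] 3377 [[215.0, 351.0], [268.0, 310.0], [304.0, 358.0], [251.0, 398.0]]
scene stand 0.58 [461. 295. 523. 401.] 3661 [[462.0, 396.0], [475.0, 292.0], [535.0, 299.0], [521.0, 404.0]]
scene tray 0.96 [140. 190. 257. 258.] 4934 [[137.0, 237.0], [152.0, 181.0], [260.0, 210.0], [245.0, 266.0]]
side dash 0.85 [227. 242. 289. 298.] 2259 [[218.0, 273.0], [234.0, 240.0], [295.0, 270.0], [279.0, 303.0]]
side easel 0.94 [319. 218. 433. 344.] 10257 [[314.0, 318.0], [353.0, 192.0], [449.0, 223.0], [409.0, 348.0]]
side easel 0.71 [144. 241. 192. 323.] 2616 [[139.0, 250.0], [172.0, 238.0], [200.0, 318.0], [167.0, 330.0]]
side stand 0.63 [188. 369. 322. 442.] 4105 [[188.0, 427.0], [195.0, 368.0], [323.0, 382.0], [316.0, 441.0]]
side tray 0.56 [349. 110. 431. 189.] 5119 [[344.0, 178.0], [358.0, 105.0], [431.0, 119.0], [417.0, 192.0]]
```

View pics/lab.png

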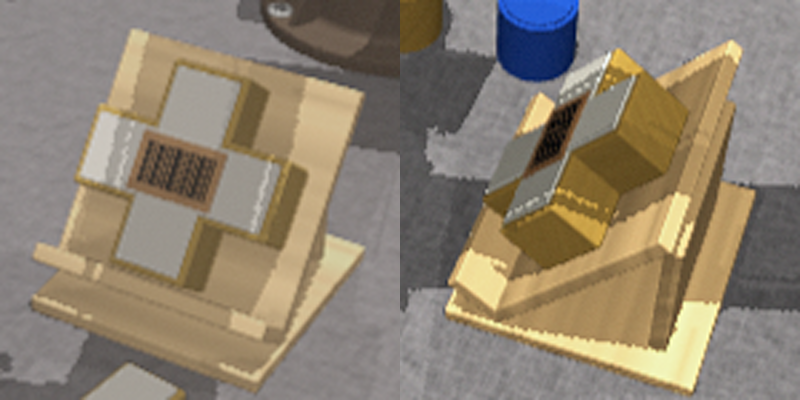

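The crop shows the label at scene (223, 372), about at the triangulated point. The easel foot's front and back +y corners are visible in both views. Those give the easel's heading.

```bash
python3 - <<'E'
from h import *
np.set_printoptions(precision=1,suppress=True)
S=ctrl.calibration("scene");D=ctrl.calibration("side")
s=lambda x,y:(165+y/2.857,310+x/2.857)
d=lambda x,y:(200+y/2.667,300+(x-400)/2.667)
f=lambda a,b:tri([ray(S,a),ray(D,b)])*1000
A=f(s(258,390),d(447,318));B=f(s(365,250),d(693,392));print("foot fr/back",A,B)
print("foot front-left z0",onz(S,s(30,308),0)*1000,"frontright",onz(S,s(258,390),0)*1000)
print("label TL,TR,BR,BL by plane? ")
L=np.array([485,61.7,118.5])
print("side z0 pts",onz(D,d(447,318),0)*1000,onz(D,d(693,392),0)*1000)
# level arm axis: intersect rays with z=117 (line level through the middle)
for n,p in (("scene L arm",s(92,143)),("scene R arm",s(278,200)),("label L",s(131,154)),("label R",s(223,185))):
    print(n,onz(S,p,.117)*1000)
E
```

```text
foot fr/back [521.  144.    0.9] [353.3 138.7   6.3]
foot front-left z0 [529.1 -25.3   0. ] frontright [520.6 144.5   0. ]
label TL,TR,BR,BL by plane? 
side z0 pts [521.3 142.5   0. ] [353.6 133.7   0. ]
scene L arm [485.8  -2.7 117. ]
scene R arm [479.7 129.7 117. ]
label L [483.5  25.7 117. ]
label R [483.3  93.1 117. ]
```

Call:
send_rows(
  increments=[
    [[-0.09,0.25,0,-0.12],[-0.19,0.5,0,-0.24],[-0.3,0.75,0,-0.36],[-0.375,1,0,-0.48],[-0.375,1,0,-0.6],[-0.375,1,0,-0.72],[-0.375,1,0,-0.84],[-0.375,1,0,-0.88],[-0.375,1,0,-0.88]],
  ],
  jaw=1,
)

```text
clock: 3.82
tool_pos: [0.6, 0.2, 0.2266]
orientation: [180.0, 0.0, -165.6]
force: [-0.0, 0.2, 0.2]
opening: 0.0875
gripper_force: 0.0
```

Call:
send_rows(
  increments=[
    [[0,0.25,-0.05,0],[0,0.5,-0.1,0],[0,0.72,-0.1,0],[0,0.72,-0.1,0],[0,0.72,-0.1,0]],
  ],
)

```text
clock: 4.45
tool_pos: [0.5998, 0.344, 0.2063]
orientation: [-180.0, -0.0, -165.5]
force: [-0.7, -0.9, -0.1]
opening: 0.0875
gripper_force: 0.0
```

```bash
python3 - <<'E'
from h import *
np.set_printoptions(precision=4,suppress=True)
o=ctrl.get_obs();print(o["clock"],o["tool_pos"],o["orientation"],o["joint_pos"])
W=ctrl.calibration("wrist");im=ctrl.snapshot("wrist");save("w1",im)
for t,z in(("scanner",.045),("window",.065),("stand",0),("label",.117),("dash",0)):
    print(t,[(np.round(x["pixel"],1),round(x["conf"],2),onz(W,x["pixel"],z)) for x in ctrl.spot_point(t,"wrist")[:2]])
E
```

```text
4.45 [0.5998 0.344  0.2063] [-179.9787   -0.0281 -165.5388] [  45.9414   22.7756    1.3718    0.0037  -68.6313 -121.4816]
scanner [(array([166.2, 319.6]), 0.78, array([0.5504, 0.3307, 0.045 ]))]
window [(array([ 59.5, 315.7]), 0.65, array([0.4688, 0.3068, 0.065 ]))]
stand []
label []
dash [(array([207.6, 100. ]), 0.71, array([0.6564, 0.1103, 0.    ]))]
```

View pics/w1.png

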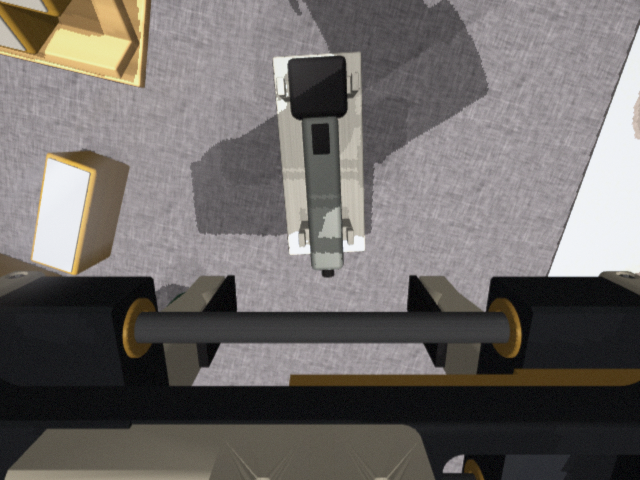

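The wrist picture shows the scanner upright in the image, with its nose at the top, row 57. The head spans cols 288–347 and the tail is at (row 268, col 327). The dash is at the left, at (215, 65).

```bash
python3 - <<'E'
from h import *
W=ctrl.calibration("wrist")
ims=ctrl.trace("scanner","wrist");m=ims[0]["mask"];print(ims[0]["bbox"])
for r in (62,70,80,130,160,190,220,250,262):
    c=np.where(m[r])[0]
    if len(c): print(r,c.min(),c.max(),np.round(onz(W,(r,(c.min()+c.max())/2),.089 if r<100 else .077)*1000,1))
b=[onz(W,p,.008)*1000 for p in((57,274),(53,361),(250,365),(254,290))]
print(np.round(b,1),np.round(np.mean(b,0),1))
E
```

```text
[286.2, 56.5, 345.7, 278.1]
62 288 345 [475.2 308.9  89. ]
70 289 345 [480.3 310.6  89. ]
80 289 346 [486.8 312.6  89. ]
130 302 338 [520.5 323.   77. ]
160 304 338 [543.3 329.7  77. ]
190 307 340 [566.9 337.9  77. ]
220 308 341 [592.  345.2  77. ]
250 310 341 [618.5 352.9  77. ]
262 312 343 [629.1 357.5  77. ]
[[465.7 263.8   8. ]
 [442.1 342.9   8. ]
 [629.6 401.9   8. ]
 [654.7 322.4   8. ]] [548.  332.7   8. ]
```

Call:
send_rows(
  increments=[
    [[-0.25,-0.07,-0.1,0.031],[-0.374,-0.1,-0.3,0.031],[-0.374,-0.1,-0.55,0.031],[-0.374,-0.1,-0.75,0.031],[-0.374,-0.1,-0.82,0.031],[-0.374,-0.1,-0.82,0.031]],
  ],
)

```text
clock: 5.55
tool_pos: [0.5253, 0.3237, 0.0424]
orientation: [-180.0, -0.0, -163.0]
force: [0.8, 0.1, 0.7]
opening: 0.0877
gripper_force: 0.0
```

Call:
send_rows(
  increments=[
    [[0,0,0,0],[0,0,0,0],[0,0,0,0],[0,0,0,0],[0,0,0,0],[0,0,0,0]],
  ],
  jaw=0,
)

```text
clock: 6.3
tool_pos: [0.5252, 0.324, 0.0426]
orientation: [-180.0, -0.0, -163.0]
force: [1.1, -0.2, -0.1]
opening: 0.0333
gripper_force: 0.0
```

Call:
send_rows(
  increments=[
    [[0,0,0,0],[0,0,0,0],[0,0,0.1,0],[0,0,0.3,0],[0,0,0.5,0.1],[0,0,0.5,0.22],[0,0,0.5,0.34],[0,0,0.5,0.46],[0,0,0.5,0.547],[0,0,0.5,0.547]],
  ],
)

```text
clock: 7.55
tool_pos: [0.5248, 0.3237, 0.142]
orientation: [180.0, -0.1, -116.0]
force: [-0.6, -0.2, -2.7]
opening: 0.03
gripper_force: 30.0
```

Call:
send_rows(
  increments=[
    [[0,-0.1,0,0.12],[-0.05,-0.25,0,0.24],[-0.09,-0.36,0,0.36],[-0.09,-0.36,0,0.48],[-0.09,-0.36,0,0.5],[-0.09,-0.36,-0.2,0.5],[-0.09,-0.36,-0.36,0.5],[-0.09,-0.36,-0.36,0.5]],
  ],
)

```text
clock: 8.55
tool_pos: [0.5057, 0.2508, 0.0682]
orientation: [179.7, -0.1, -73.2]
force: [0.0, 0.5, -1.4]
opening: 0.03
gripper_force: 30.0
```

```bash
python3 - <<'E'
from h import *
o=ctrl.get_obs();print(o["clock"],o["tool_pos"],o["orientation"],o["force"],o["moment"],o["joint_pos"])
a=ctrl.snapshot("side");b=ctrl.snapshot("scene")
save("st",np.hstack([cv2.resize(a[240:450,120:400],(400,300)),cv2.resize(b[180:405,340:640],(400,300))]))
E
```

```text
8.55 [0.505721   0.25081162 0.06818369] [ 1.79713894e+02 -1.37671165e-01 -7.32259063e+01] [ 0.01816047  0.5208971  -1.3848423 ] [-0.10078129 -0.02344868 -0.01653391] [ 4.62270782e+01  1.92340146e+01 -2.45066891e+01 -2.86435192e-02
 -4.65761231e+01 -2.94335815e+01]
```

View pics/st.png

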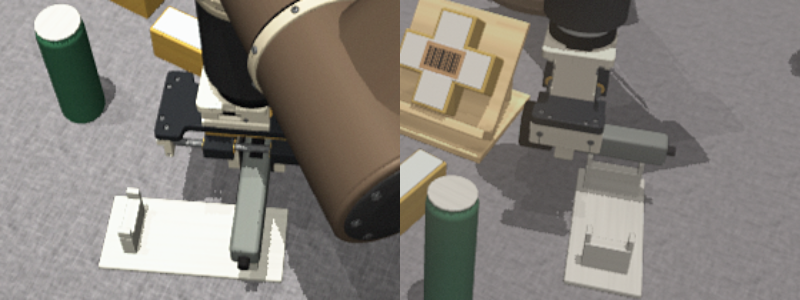

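The views show the scanner held level across the stand's head saddle, nose towards the easel side. I now press down so the outer cheek swings the tail up.

Call:
send_rows(
  increments=[
    [[0,0,-0.03,0],[0,0,-0.06,0],[0,-0.004,-0.09,0],[0.002,-0.008,-0.11,0],[0.004,-0.012,-0.13,0],[0.004,-0.012,-0.13,0]],
  ],
)

```text
clock: 9.4
tool_pos: [0.5086, 0.2492, 0.0461]
orientation: [-179.9, -0.0, -73.0]
force: [-2.2, -6.0, 10.6]
opening: 0.0299
gripper_force: 32.0
```

```bash
python3 - <<'E'
from h import *
o=ctrl.get_obs();print(o["clock"],o["tool_pos"],o["force"],o["moment"],o["opening"])
a=ctrl.snapshot("side");b=ctrl.snapshot("scene")
save("st2",np.hstack([cv2.resize(a[240:450,120:400],(400,300)),cv2.resize(b[180:405,340:640],(400,300))]))
E
```

```text
9.4 [0.50862987 0.24922407 0.04609976] [-2.1628112  -6.00874263 10.56493037] [-1.41852569  0.93721067  0.09694126] 0.029922022015752284
```

View pics/st2.png

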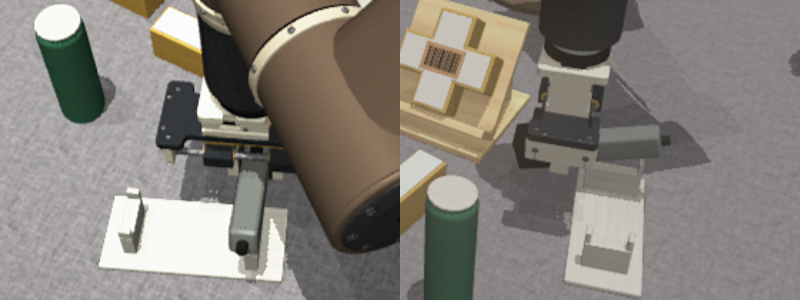

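The tail is rising, with about 12 N on the tool, so the pivot works. I'll press further.

Call:
send_rows(
  increments=[
    [[0,-0.005,-0.02,0],[0,-0.005,-0.04,0],[0.002,-0.01,-0.055,0],[0.002,-0.01,-0.06,0]],
  ],
)

```text
clock: 10.0
tool_pos: [0.5108, 0.2495, 0.0361]
orientation: [-179.6, 0.1, -72.9]
force: [-4.3, -1.0, 23.2]
opening: 0.0297
gripper_force: 41.2
```

```bash
cat > tilt.py <<'E'
from h import *
np.set_printoptions(precision=1,suppress=True)
o=ctrl.get_obs();print(o["clock"],o["tool_pos"]*1000,o["orientation"],o["force"])
P={}
for c in("side","scene"):
    cal=ctrl.calibration(c);im=ctrl.snapshot(c);save("t_"+c,im)
    for t in("scanner","window"):
        r=ctrl.spot_point(t,c)
        for x in r[:2]:print(c,t,np.round(x["pixel"],1),round(x["conf"],2))
        if r:P.setdefault(t,[]).append(ray(cal,r[0]["pixel"]))
    r=ctrl.trace("scanner",c)
    if r:
        m=r[0]["mask"].astype(np.uint8);q=cv2.fitLine(np.argwhere(m)[:,::-1].astype(np.float32),cv2.DIST_L2,0,.01,.01).ravel()
        print(c,"mask",round(r[0]["conf"],2),r[0]["bbox"],m.sum(),q)
for t in P:
    if len(P[t])==2:P[t]=tri(P[t])*1000;print(t,P[t])
    else:P[t]=None
E
python3 tilt.py
```

```text
10.0 [510.8 249.5  36.1] [-179.6    0.1  -72.9] [-4.3 -1.  23.2]
side scanner [373.3 297.7] 0.98
side mask 0.89 [278.9, 345.5, 307.9, 409.0] 1222 [  0.2  -1.  292.8 378.1]
scene scanner [299.4 478.8] 0.88
scene window [298.2 425.6] 0.86
scene window [355.  494.1] 0.64
scene mask 0.96 [422.5, 268.3, 536.0, 312.0] 1653 [  1.   -0.2 487.2 287.2]
scanner [499.2 277.7  52. ]
```

Call:
send_rows(
  increments=[
    [[0,0,0.2,0],[0,0,0.5,0],[0,0,0.8,0],[0.1,0,1,-0.1],[0.35,0,1,-0.22],[0.6,-0.1,1,-0.34],[0.7,-0.3,1,-0.46],[0.7,-0.5,1,-0.58],[0.7,-0.5,1,-0.65],[0.7,-0.5,1,-0.65]],
  ],
)

```text
clock: 11.65
tool_pos: [0.6483, 0.147, 0.2324]
orientation: [180.0, -0.0, -128.9]
force: [0.1, -0.8, -2.0]
opening: 0.03
gripper_force: 39.1
```

Call:
send_rows(
  increments=[
    [[0.05,-0.1,0,-0.12],[0.1,-0.25,0,-0.24],[0.1,-0.41,0,-0.36],[0.1,-0.41,0,-0.48],[0.1,-0.41,0,-0.565],[0.1,-0.41,0,-0.565],[0.1,-0.41,0,-0.565]],
  ],
)

```text
clock: 12.52
tool_pos: [0.6683, 0.0661, 0.2325]
orientation: [180.0, -0.0, -177.1]
force: [-0.1, 0.3, -1.9]
opening: 0.0304
gripper_force: 39.1
```

```bash
python3 tilt.py; python3 - <<'E'
from h import *
a=cv2.imread("pics/t_side.png");b=cv2.imread("pics/t_scene.png")
cv2.imwrite("pics/t1.png",np.hstack([cv2.resize(a[100:325,130:430],(400,300)),cv2.resize(b[100:325,240:540],(400,300))]))
E
```

```text
12.525 [668.3  66.1 232.5] [ 180.    -0.  -177.1] [-0.1  0.3 -1.9]
side scanner [280.7 259.5] 0.19
side window [185.7 284.1] 0.97
side window [126.5 394.1] 0.43
side mask 0.57 [184.4, 115.2, 294.1, 197.7] 1968 [  0.9   0.5 240.8 155.5]
scene scanner [216.8 304.8] 0.94
scene window [203.2 336.7] 0.6
scene mask 0.82 [261.7, 192.0, 351.2, 217.2] 1568 [  1.    0.  296.9 204. ]
scanner [626.9  99.6 155.7]
window [610.5  67.3 229.3]
```

View pics/t1.png

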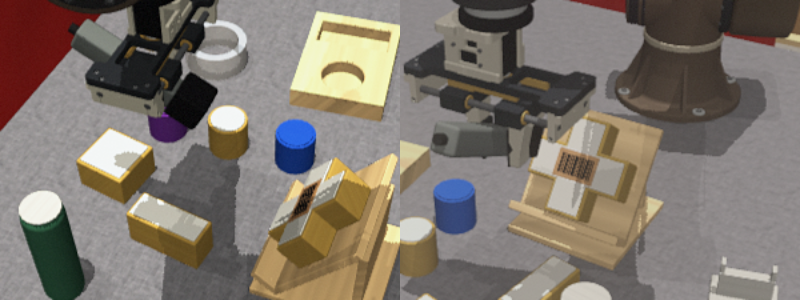

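The scanner now points nose down at the easel. Its tail is up at side (row 121, col 184) and scene (203, 268), and the head is at side (175, 272). I'll work out the actual tilt from the tail and window points.

```bash
python3 - <<'E'
from h import *
np.set_printoptions(precision=1,suppress=True)
S=ctrl.calibration("scene");D=ctrl.calibration("side")
def pl(cal,px,y=.0661,a=2.9):
    n=np.array([-np.sin(np.radians(a)),np.cos(np.radians(a)),0]);e,d=ray(cal,px);p0=np.array([.6683,y,0])
    return (e+d*((p0-e)@n)/(d@n))*1000
print("tri tail",tri([ray(S,(203,268)),ray(D,(121,184.5))])*1000,"side plane",pl(D,(121,184.5)))
print("win side",pl(D,(185.7,284.1)),"scene",pl(S,(203.2,336.7)))
a=cv2.imread("pics/t_side.png");b=cv2.imread("pics/t_scene.png")
cv2.imwrite("pics/t2.png",np.hstack([cv2.resize(a[110:200,180:300],(400,300),interpolation=cv2.INTER_CUBIC),cv2.resize(b[165:240,255:355],(400,300),interpolation=cv2.INTER_CUBIC)]))
E
```

```text
tri tail [774.6  70.9 313.2] side plane [774.7  71.5 312.3]
win side [612.4  63.3 225.4] scene [603.4  62.8 223.9]
```

View pics/t2.png

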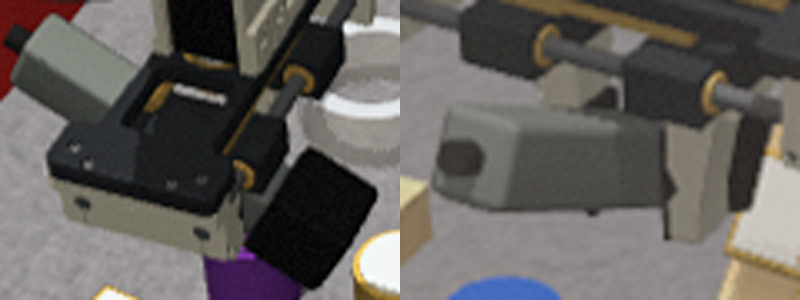

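```bash
cat > fit.py <<'E'
from h import *
from scipy.optimize import least_squares
from scipy.spatial.transform import Rotation as Ro
def proj(cal,p):
    R=Ro.from_euler('xyz',cal["attitude"],degrees=True).as_matrix()
    q=R.T@(p-cal["eye"]);v=np.array(cal["mtx"])@[q[0],-q[1],-q[2]];return v[:2]/v[2]
def body(p,th,gx,gz,G,yaw):
    h=np.array([np.cos(yaw),np.sin(yaw),0]);l=np.array([-h[1],h[0],0]);z=np.array([0,0,1])
    f=np.cos(th)*h-np.sin(th)*z;u=np.sin(th)*h+np.cos(th)*z
    return G+((p[0]-gx)*f+p[1]*l+(p[2]-gz)*u)/1000
E
python3 - <<'E'
from fit import *
np.set_printoptions(precision=1,suppress=True)
D=ctrl.calibration("side");S=ctrl.calibration("scene");G=np.array([.6683,.0661,.2513]);yaw=np.radians(182.9)
for th in (25,30,38):
    print(th,"side")
    for p in [(85,22,0),(85,-22,0),(85,22,44),(85,-22,44),(43,22,44),(43,-22,44),(43,-22,0),(43,22,0),(-90,15,32),(-90,-15,32),(-90,-15,0),(-94,0,16)]:
        c=proj(D,body(p,np.radians(th),27,16,G,yaw));s=proj(S,body(p,np.radians(th),27,16,G,yaw))
        print(p,"tileL",(c-[180,110])/.3,"tileR",(s-[255,165])/.25+[400,0])
E
```

```text
25 side
(85, 22, 0) tileL [345.6 236.6] tileR [654.3 185.7]
(85, -22, 0) tileL [311.6 297. ] tileR [751.2 215.4]
(85, 22, 44) tileL [378.2 186.1] tileR [676.8  77. ]
(85, -22, 44) tileL [343.9 247.3] tileR [775.2 104.7]
(43, 22, 44) tileL [302.3 140.1] tileR [623.1  79.1]
(43, -22, 44) tileL [265.6 200.2] tileR [724.5 107.9]
(43, -22, 0) tileL [235.8 251.9] tileR [700.1 223.3]
(43, 22, 0) tileL [272.1 192.4] tileR [600.3 192.2]
(-90, 15, 32) tileL [43.  15.9] tileR [430.4 127.8]
(-90, -15, 32) tileL [12.6 54.6] tileR [506.3 151.2]
(-90, -15, 0) tileL [-2.8 96.4] tileR [487.8 247.2]
(-94, 0, 16) tileL [12.5 51.8] tileR [452. 188.]
30 side
(85, 22, 0) tileL [339.3 240.4] tileR [649.7 198.2]
(85, -22, 0) tileL [305.2 300.8] tileR [746.6 228.1]
(85, 22, 44) tileL [378.2 194.6] tileR [676.8  89.8]
(85, -22, 44) tileL [344.1 255.8] tileR [774.9 117.6]
(43, 22, 44) tileL [305.6 144.5] tileR [625.5  82.8]
(43, -22, 44) tileL [269.  204.7] tileR [726.7 111.7]
(43, -22, 0) tileL [232.3 251.9] tileR [697.5 227. ]
(43, 22, 0) tileL [268.7 192.4] tileR [597.6 195.8]
(-90, 15, 32) tileL [51.7  4.2] tileR [439.2  97.4]
(-90, -15, 32) tileL [21.2 43. ] tileR [515.3 120.3]
(-90, -15, 0) tileL [ 0.3 82.2] tileR [492.  216.8]
(-94, 0, 16) tileL [18.5 38.3] tileR [458.8 156.3]
38 side
(85, 22, 0) tileL [327.9 245.2] tileR [641.6 217.5]
(85, -22, 0) tileL [293.7 305.3] tileR [738.4 247.9]
(85, 22, 44) tileL [376.3 207.5] tileR [675.5 110.9]
(85, -22, 44) tileL [342.4 268.5] tileR [773.2 139. ]
(43, 22, 44) tileL [309.9 151.8] tileR [628.7  89.9]
(43, -22, 44) tileL [273.6 212.1] tileR [729.5 118.8]
(43, -22, 0) tileL [226.5 251.2] tileR [693.2 232.3]
(43, 22, 0) tileL [263.  191.8] tileR [593.2 201. ]
(-90, 15, 32) tileL [ 69.1 -12.2] tileR [456.2  49.9]
(-90, -15, 32) tileL [38.6 26.8] tileR [532.6  71.9]
(-90, -15, 0) tileL [ 8.9 60.9] tileR [502.2 167.3]
(-94, 0, 16) tileL [31.9 18.7] tileR [472.8 105.7]
```

```bash
cat >> fit.py <<'E'
def solve(G,yaw,obs):
    cal={c:ctrl.calibration(c) for c in("side","scene")}
    f=lambda v:np.concatenate([proj(cal[c],body(p,np.radians(v[0]),v[1],v[2],G+[0,v[4]/1000,0],yaw+np.radians(v[3])))-px for c,p,px in obs]+[[v[3]*1,v[4]*.5]])
    r=least_squares(f,[30,27,16,0,0],loss="soft_l1");return r.x,np.round(r.fun,1)
E
python3 - <<'E'
from fit import *
L=lambda x,y:np.array([180+.3*x,110+.3*y]);R=lambda x,y:np.array([255+.25*(x-400),165+.25*y])
obs=[("side",(43,22,44),L(312,150)),("side",(85,22,44),L(377,185)),("side",(85,-22,0),L(310,288)),("side",(43,-22,0),L(245,248)),("side",(-94,0,16),L(15,38)),("side",(-90,15,32),L(48,14)),
("scene",(-94,0,16),R(460,158)),("scene",(-90,15,32),R(445,105)),("scene",(-90,-15,32),R(517,112)),("scene",(-90,-15,0),R(505,207))]
print(solve(np.array([.6683,.0661,.2513]),np.radians(182.9),obs))
E
```

```text
(array([28.19327069, 27.01390309, 11.46826154,  0.85994443,  0.45074055]), array([-1.4, -3.8,  1.5,  0.2,  0.6,  2. , -2.3, -0.1,  0.5,  0.6,  0.2,
       -2.8,  1.1, -0.6, -0.5, -2.1,  0.8,  1.7, -1.5,  2.2,  0.9,  0.2]))
```

Call:
send_rows(
  increments=[
    [[0,0.1,0,0.12],[-0.05,0.25,0,0.24],[-0.1,0.41,0,0.36],[-0.1,0.41,0,0.48],[-0.1,0.41,0,0.565],[-0.1,0.41,0,0.565]],
  ],
)

```text
clock: 13.68
tool_pos: [0.6483, 0.1477, 0.2326]
orientation: [-180.0, 0.0, -128.9]
force: [0.5, -0.1, -2.5]
opening: 0.0301
gripper_force: 39.1
```

Call:
send_rows(
  increments=[
    [[-0.2,0.2,0,0.12],[-0.4,0.4,0,0.24],[-0.6,0.52,0,0.36],[-0.707,0.522,0,0.48],[-0.707,0.522,-0.1,0.6],[-0.707,0.522,-0.35,0.65],[-0.707,0.522,-0.6,0.65],[-0.707,0.522,-0.8,0.65],[-0.707,0.522,-0.9,0.65],[-0.707,0.522,-0.9,0.65]],
  ],
)

```text
clock: 14.92
tool_pos: [0.5063, 0.2511, 0.0512]
orientation: [179.8, -0.1, -73.1]
force: [0.8, -0.6, -2.1]
opening: 0.0301
gripper_force: 39.0
```

Call:
send_rows(
  increments=[
    [[0,0,-0.04,0],[0,0,-0.07,0],[0,0.003,-0.09,0],[0,0.005,-0.105,0],[0,0.006,-0.117,0],[0,0.006,-0.117,0]],
  ],
)

```text
clock: 15.68
tool_pos: [0.5088, 0.2542, 0.0327]
orientation: [-179.7, 0.1, -72.9]
force: [-3.1, -4.3, 21.4]
opening: 0.0298
gripper_force: 41.4
```

```bash
python3 tilt.py; python3 - <<'E'
from h import *
a=cv2.imread("pics/t_side.png");b=cv2.imread("pics/t_scene.png")
cv2.imwrite("pics/t3.png",np.hstack([cv2.resize(a[335:425,240:360],(400,300),interpolation=cv2.INTER_CUBIC),cv2.resize(b[250:325,450:550],(400,300),interpolation=cv2.INTER_CUBIC)]))
E
```

```text
15.675 [508.8 254.2  32.7] [-179.7    0.1  -72.9] [-3.1 -4.3 21.4]
side scanner [374.  296.9] 0.87
side mask 0.89 [283.3, 348.3, 309.9, 405.0] 1037 [  0.2  -1.  293.  377.3]
scene scanner [297.8 480.2] 0.8
scene scanner [407.6 374.4] 0.73
scene window [304.7 429.9] 0.7
scene mask 0.77 [425.4, 261.2, 535.0, 315.1] 1445 [  1.   -0.3 485.8 286. ]
scanner [498.9 280.2  55.9]
```

View pics/t3.png

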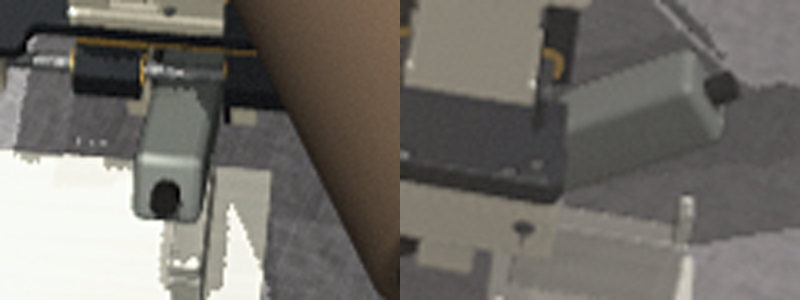

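```bash
python3 - <<'E'
from fit import *
L=lambda x,y:np.array([240+.3*x,335+.3*y]);R=lambda x,y:np.array([450+.25*(x-400),250+.25*y])
k=tri([ray(ctrl.calibration("scene"),R(722,86)[::-1]),ray(ctrl.calibration("side"),L(165,198)[::-1])])*1000
G=np.array([508.8,254.2,51.5]);d=k-G;print(k,d,np.degrees(np.arctan2(d[2],np.hypot(*d[:2]))),np.linalg.norm(d))
obs=[("side",(-94,0,16),L(165,198)),("scene",(-94,0,16),R(722,86)),("side",(-90,-15,32),L(140,150)),("side",(-90,15,32),L(205,156)),("side",(-90,-15,0),L(138,213)),("side",(-90,15,0),L(198,218)),
("scene",(-90,-15,32),R(690,55)),("scene",(-90,15,0),R(716,135))]
print(solve(G/1000,np.radians(287.2),obs))
E
```

```text
[479.18581679 346.04098977 126.40909161] [-29.61418321  91.84098977  74.90909161] 37.82147958875413 122.16030146852701
(array([ 2.74688957e+01,  2.37671695e+01, -6.64105050e+00,  5.09629227e-01,
       -2.42138269e-02]), array([ -0.2,  -1.1,  -2. ,  -0.2,  18.6,   2.8, -22.3,  -0.6,  18.6,
         2.9, -20.5,  -0.2,   0.3,  -5.2,   0.2,   1.7,   0.5,  -0. ]))
```

```bash
python3 - <<'E'
from fit import *
L=lambda x,y:np.array([240+.3*x,335+.3*y]);R=lambda x,y:np.array([450+.25*(x-400),250+.25*y])
G=np.array([508.8,254.2,51.5])
obs=[("side",(-94,0,16),L(165,198)),("scene",(-94,0,16),R(722,86)),("side",(-90,15,32),L(140,150)),("side",(-90,-15,32),L(205,156)),("side",(-90,15,0),L(138,213)),("side",(-90,-15,0),L(198,218)),
("scene",(-90,-15,32),R(690,55)),("scene",(-90,15,0),R(716,135))]
print(solve(G/1000,np.radians(287.2),obs))
obs[-2:]=[("scene",(-90,15,32),R(690,55)),("scene",(-90,15,0),R(716,135))]
print(solve(G/1000,np.radians(287.2),obs))
E
```

```text
(array([27.25536586, 23.93195908, -7.71683707,  0.76851517, -0.63415822]), array([ 0.3, -1.7, -2.4, -0.8, -2.4,  0.7, -0.4,  0.4, -2.1,  0.7,  1.1,
        0.7, -0.1, -5.8, -0.2,  1.1,  0.8, -0.3]))
(array([ 25.68744644,  24.99063745, -12.48698336,   0.89462314,
        -0.94457049]), array([ 0.4, -2. , -1.7, -1.9, -2.3,  0.5, -0.3,  0.2, -1.9,  0.2,  1.3,
        0.1,  0.6,  4. ,  0.2, -0.1,  0.9, -0.5]))
```

The tail knob is at about (479, 346, 126) mm, so the tilt is about 34.7°. It needs slightly more pressing.

Call:
send_rows(
  increments=[
    [[0,0,-0.01,0],[0,0,-0.02,0],[0,0,-0.025,0],[0,0,-0.025,0]],
  ],
)

```text
clock: 16.58
tool_pos: [0.5098, 0.2549, 0.0284]
orientation: [-179.6, 0.1, -72.9]
force: [-2.8, -4.5, 23.8]
opening: 0.03
gripper_force: 41.7
```

```bash
cat > knob.py <<'E'
from fit import *
# dark knob at the tail, found next to the top end of the scanner mask by darkness
o=ctrl.get_obs();G=o["tool_pos"]*1000+[0,0,18.8];print(o["clock"],G,o["force"])
import sys
guess={"side":(int(sys.argv[1]),int(sys.argv[2])),"scene":(int(sys.argv[3]),int(sys.argv[4]))}
rs=[]
for c,(r,q) in guess.items():
    im=ctrl.snapshot(c)[r-9:r+10,q-9:q+10].astype(int).sum(2)
    n,lab,st,ce=cv2.connectedComponentsWithStats((im<130).astype(np.uint8))
    i=1+np.argmin([np.hypot(*(x-9)) for x in ce[1:]]);px=(r-9+ce[i][1],q-9+ce[i][0]);print(c,px,st[i][4]);rs.append(ray(ctrl.calibration(c),px))
k=tri(rs)*1000;d=k-G;print(k,d,"angle",np.degrees(np.arctan2(d[2],np.hypot(*d[:2]))),np.linalg.norm(d))
E
python3 knob.py 394 289 270 530
```

```text
16.575 [509.80735275 254.86372318  47.20813356] [-2.8016274  -4.46758576 23.82763558]
side (np.float64(388.65), np.float64(289.15)) 60
scene (np.float64(272.0), np.float64(526.25)) 8
[483.22056684 339.61984756 126.34352515] [-26.58678591  84.75612437  79.1353916 ] angle 41.69723428095341 118.96582705628259
```

Call:
send_rows(
  increments=[
    [[0,0,0.2,0],[0,0,0.5,0],[0,0,0.8,0],[0.1,0,1,-0.1],[0.35,0,1,-0.22],[0.6,-0.1,1,-0.34],[0.7,-0.3,1,-0.46],[0.7,-0.5,1,-0.58],[0.7,-0.5,1,-0.65],[0.7,-0.5,1,-0.65]],
  ],
)

```text
clock: 17.92
tool_pos: [0.647, 0.1526, 0.2244]
orientation: [-180.0, 0.0, -128.9]
force: [0.2, 0.0, -1.5]
opening: 0.0298
gripper_force: 40.2
```

Call:
send_rows(
  increments=[
    [[0.05,-0.1,0,-0.12],[0.1,-0.25,0,-0.24],[0.1,-0.43,0,-0.36],[0.1,-0.43,0,-0.48],[0.1,-0.43,0,-0.565],[0.1,-0.43,0,-0.565],[0.1,-0.43,0,-0.565]],
  ],
)

```text
clock: 18.8
tool_pos: [0.6669, 0.0677, 0.2242]
orientation: [180.0, 0.0, -177.1]
force: [-0.1, -0.4, -2.4]
opening: 0.0299
gripper_force: 40.2
```

```bash
python3 tilt.py; python3 - <<'E'
from h import *
a=cv2.imread("pics/t_side.png");b=cv2.imread("pics/t_scene.png")
cv2.imwrite("pics/t4.png",np.hstack([cv2.resize(a[110:200,180:300],(400,300),interpolation=cv2.INTER_CUBIC),cv2.resize(b[165:240,255:355],(400,300),interpolation=cv2.INTER_CUBIC)]))
E
```

```text
18.8 [666.9  67.7 224.2] [ 180.     0.  -177.1] [-0.1 -0.4 -2.4]
side window [193.6 283.4] 0.93
side window [280.3 259.4] 0.58
scene scanner [216.9 309. ] 0.95
scene window [214.1 336.4] 0.91
scene window [262.5 376.6] 0.63
scene mask 0.72 [273.1, 177.8, 349.2, 222.1] 1425 [  0.9   0.3 303.4 199.5]
window [612.5  67.7 210.6]
```

View pics/t4.png

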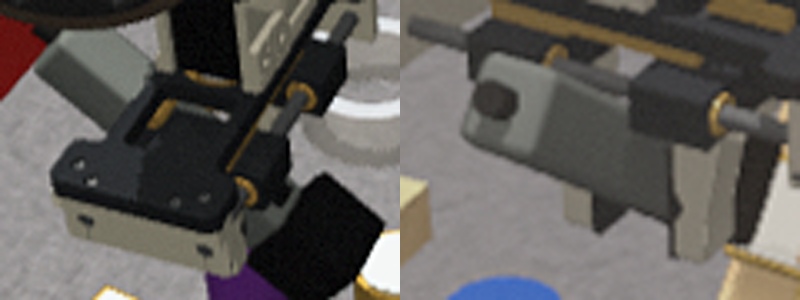

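The scanner is clearly steeper now, with the knob at scene (190, 279) and the head's lower front corner at side (198, 275). That was the eleventh picture I viewed, one over the limit of 10, so I won't view any more. Next I fit the pose.

```bash
python3 - <<'E'
from fit import *
np.set_printoptions(precision=1,suppress=True)
L=lambda x,y:np.array([180+.3*x,110+.3*y]);R=lambda x,y:np.array([255+.25*(x-400),165+.25*y])
obs=[("side",(43,22,44),L(325,175)),("side",(85,22,44),L(384,220)),("side",(85,-22,0),L(318,293)),("side",(43,-22,0),L(245,250)),
("side",(86,0,20),np.array([283.4,193.6])),("scene",(86,0,20),np.array([336.4,214.1])),
("scene",(-94,0,16),R(495,101)),("scene",(-90,15,32),R(490,55)),("scene",(-90,-15,32),R(552,60)),("scene",(-90,-15,0),R(522,160)),("scene",(-90,15,0),R(465,138))]
G=np.array([.6669,.0677,.2430]);yaw=np.radians(182.9)
for o in(obs,obs[:4]+obs[6:]):
    v,f=solve(G,yaw,o);print(v,f)
    for th,gx,gz in((v[0],v[1],v[2]),(37.8,27,8)):
        b=body((186,0,20),np.radians(th),gx,gz,G,yaw);print("beam",b*1000,"win",body((86,0,20),np.radians(th),gx,gz,G,yaw)*1000)
print("tri knob-scene/window tri", tri([ray(ctrl.calibration("side"),(193.6,283.4)),ray(ctrl.calibration("scene"),(214.1,336.4))])*1000)
E
```

```text
[39.7 23.6  9.4 -0.   0.3] [ 0.2 -2.   1.9  1.4 -3.7  8.3 -1.4  4.7  0.7 -0.9 -1.4 -1.2  0.4 -0.2
 -2.4 -2.3  1.1  1.8  0.7  0.3 -3.9 -0.1 -0.   0.1]
beam [535.2  61.  147.5] win [612.1  64.9 211.3]
beam [534.1  61.  155. ] win [613.   65.  216.3]
[38.1 24.4  6.2  0.2  0.2] [ 0.6 -3.9  2.8 -0.7 -2.2  6.8 -0.4  3.5  0.2 -0.2 -2.7 -2.5  0.8  1.6
  0.8  0.2 -3.9 -0.   0.2  0.1]
beam [531.3  60.8 154.2] win [609.9  64.8 215.9]
beam [534.1  61.  155. ] win [613.   65.  216.3]
tri knob-scene/window tri [612.5  67.7 210.6]
```

Call:
send_rows(
  increments=[
    [[-0.06,0,-0.04,0],[-0.12,0,-0.08,0],[-0.18,0,-0.13,0],[-0.24,0,-0.17,0],[-0.248,0,-0.175,0],[-0.248,0,-0.175,0],[-0.248,0,-0.175,0]],
  ],
)

```text
clock: 20.08
tool_pos: [0.6181, 0.0673, 0.1896]
orientation: [180.0, 0.0, -177.4]
force: [1.0, 0.6, -2.7]
opening: 0.0302
gripper_force: 40.2
```

```bash
python3 - <<'E'
from fit import *
np.set_printoptions(precision=1,suppress=True)
o=ctrl.get_obs();print(o["clock"],o["tool_pos"]*1000,o["force"])
P={}
for c in("side","scene","wrist"):
    cal=ctrl.calibration(c);ctrl.snapshot(c)
    for t in("window","label","beam_point","scanner"):
        r=ctrl.spot_point(t,c)
        for x in r[:2]:print(c,t,np.round(x["pixel"],1),round(x["conf"],2))
        if r:P.setdefault(t,[]).append(ray(cal,r[0]["pixel"]))
    for x in ctrl.trace("label",c)[:1]:
        m=x["mask"];print(c,"label mask",m.sum(),np.argwhere(m).mean(0))
for t in P:
    if len(P[t])>1:print(t,tri(P[t][:2])*1000,tri(P[t])*1000)
G=o["tool_pos"]+[0,0,.0188]
for v in((38.1,24.4,6.2),(37.8,27,8),(39.7,23.6,9.4)):print("model window,beam",body((86,0,20),np.radians(v[0]),v[1],v[2],G,np.radians(182.9))*1000,body((186,0,20),np.radians(v[0]),v[1],v[2],G,np.radians(182.9))*1000)
E
```

```text
20.075 [618.1  67.3 189.6] [ 1.   0.6 -2.7]
side window [217.6 311. ] 0.76
side label [248.5 358.4] 0.58
side label mask 306 [249.9 357.9]
scene window [218.2 352.6] 0.96
scene window [366.8 262.4] 0.74
scene label [224.  370.4] 0.83
scene label [223.5 224.3] 0.41
scene scanner [219.7 326. ] 0.6
scene label mask 528 [225.6 374.1]
wrist window [183.9 321.3] 0.92
wrist label [ 32.9 316.7] 0.73
wrist scanner [367.9 321.3] 0.56
wrist scanner [158.6 588. ] 0.46
wrist label mask 6246 [ 31.2 314.2]
window [563.6  68.4 175.8] [563.5  67.2 175. ]
label [482.7  55.5 116.6] [482.4  57.5 118. ]
scanner [641.7  68.9 215.7] [641.7  68.9 215.7]
model window,beam [561.1  64.4 181.2] [482.6  60.4 119.5]
model window,beam [564.2  64.6 181.7] [485.2  60.6 120.4]
model window,beam [563.4  64.5 176.7] [486.5  60.6 112.8]
```

Call:
send_rows(
  increments=[
    [[0,-0.013,0,0],[0,-0.013,0,0],[0,-0.013,0,0],[0,-0.013,0,0],[0,-0.013,0,0],[0,-0.013,0,0],[0,-0.013,0,0],[0,-0.013,0,0],[0,-0.013,0,0],[0,-0.013,0,0],[0,-0.013,0,0],[0,-0.013,0,0]],
  ],
)

```text
clock: 22.48
tool_pos: [0.6174, 0.0646, 0.1891]
orientation: [-180.0, -0.0, -177.4]
force: [-0.5, -0.2, -3.2]
opening: 0.0297
gripper_force: 40.2
```

Call:
send_rows(
  increments=[
    [[0,0,0,0],[0,0,0,0],[0,0,0,0],[0,0,0,0],[0,0,0,0],[0,0,0,0],[0,0,0,0],[0,0,0,0],[0,0,0,0],[0,0,0,0]],
  ],
)

```text
clock: 23.72
tool_pos: [0.6174, 0.0646, 0.1891]
orientation: [-180.0, -0.0, -177.4]
force: [-0.4, -0.1, -2.3]
opening: 0.0299
gripper_force: 40.2
```

Call:
send_rows(
  increments=[
    [[0.1,0,0.07,0],[0.2,0,0.15,0],[0.3,0.05,0.22,0],[0.3,0.3,0.22,0.06],[0.2,0.6,0.22,0.12],[0.05,0.85,0.22,0.17],[-0.09,1,0.22,0.17],[-0.09,1,0.22,0.17]],
  ],
)

```text
clock: 24.72
tool_pos: [0.5977, 0.267, 0.2334]
orientation: [180.0, 0.0, -162.6]
force: [1.2, -0.8, -2.2]
opening: 0.0293
gripper_force: 40.2
```

Call:
send_rows(
  increments=[
    [[-0.25,0.15,0,0],[-0.438,0.277,-0.1,0],[-0.438,0.277,-0.35,0],[-0.438,0.277,-0.6,0],[-0.438,0.277,-0.74,0],[-0.438,0.277,-0.74,0],[-0.438,0.277,-0.74,0]],
  ],
)

```text
clock: 25.6
tool_pos: [0.5129, 0.3203, 0.0865]
orientation: [180.0, 0.1, -162.8]
force: [-0.1, -0.7, -2.1]
opening: 0.0298
gripper_force: 40.2
```

Call:
send_rows(
  increments=[
    [[0,0,-0.06,0],[0,0,-0.12,0],[0.02,0.006,-0.15,0],[0.043,0.013,-0.18,0],[0.055,0.016,-0.21,0],[0.055,0.016,-0.21,0]],
  ],
)

```text
clock: 26.35
tool_pos: [0.5242, 0.3241, 0.0438]
orientation: [180.0, 0.2, -162.8]
force: [0.8, 0.7, 1.6]
opening: 0.0299
gripper_force: 30.0
```

Call:
send_rows(
  increments=[
    [[0.008,0.002,-0.02,0],[0.015,0.005,-0.04,0],[0.015,0.005,-0.06,0],[0.015,0.005,-0.06,0]],
  ],
)

```text
clock: 26.85
tool_pos: [0.5276, 0.3255, 0.0322]
orientation: [179.9, 0.2, -162.7]
force: [3.6, 1.8, 4.5]
opening: 0.0301
gripper_force: 30.0
```

```bash
python3 tilt.py
```

```text
26.85 [527.6 325.5  32.2] [ 179.9    0.2 -162.7] [3.6 1.8 4.5]
side mask 0.63 [192.2, 369.7, 244.3, 401.7] 1091 [  1.    0.  215.4 383.6]
scene scanner [326.7 498.5] 0.62
scene scanner [338.7 342.9] 0.21
scene mask 0.58 [486.7, 291.3, 516.9, 362.6] 1392 [  0.1  -1.  500.7 331.2]
```

```bash
cat > tailcmp.py <<'E'
from h import *
np.set_printoptions(precision=2,suppress=True)
for c,(r0,r1,c0,c1) in {"side":(366,408,182,236),"scene":(340,378,482,516)}.items():
    ref=cv2.imread(f"pics/{c}0.png");now=ctrl.snapshot(c)[:,:,::-1].copy();t=ref[r0:r1,c0:c1]
    s=now[r0-20:r1+20,c0-20:c1+20];m=cv2.matchTemplate(s,t,cv2.TM_CCOEFF_NORMED);_,v,_,p=cv2.minMaxLoc(m)
    print(c,"tail match",round(v,3),"shift col,row",p[0]-20,p[1]-20)
E
python3 tailcmp.py
```

```text
side tail match 0.705 shift col,row 3 -2
scene tail match 0.709 shift col,row 2 -10
```

Call:
send_rows(
  increments=[
    [[0,0,-0.02,0],[0,0,-0.04,0],[0,0,-0.04,0]],
  ],
)

```text
clock: 27.72
tool_pos: [0.5278, 0.3257, 0.0275]
orientation: [179.9, 0.3, -162.7]
force: [-3.5, -4.1, 31.9]
opening: 0.03
gripper_force: 30.0
```

```bash
python3 tailcmp.py; python3 tilt.py
```

```text
side tail match 0.77 shift col,row 0 0
scene tail match 0.782 shift col,row 1 -3
27.825 [527.8 325.6  27.5] [ 179.9    0.3 -162.7] [-3.7 -3.1 31.6]
side mask 0.71 [192.1, 376.3, 244.9, 402.2] 1069 [  1.   -0.  215.6 386.6]
scene scanner [330.9 499.8] 0.95
scene mask 0.71 [487.2, 295.6, 519.0, 369.3] 1490 [  0.1  -1.  500.2 335.3]
```

Call:
send_rows(
  increments=[
    [[0,0,0.01,0],[0,0,0.01,0],[0,0,0.01,0],[0,0,0.01,0],[0,0,0.01,0],[0,0,0.2,0],[0,0,0.45,0],[0.15,0,0.7,0],[0.36,0.1,0.86,0],[0.36,0.1,0.86,0],[0.36,0.1,0.86,0]],
  ],
  jaw=1,
)

```text
clock: 29.6
tool_pos: [0.597, 0.3437, 0.1938]
orientation: [-180.0, -0.1, -162.8]
force: [-0.7, -0.4, -0.5]
opening: 0.0877
gripper_force: 0.0
```

```bash
python3 tailcmp.py; python3 tilt.py; python3 - <<'E'
from h import *
W=ctrl.calibration("wrist");ctrl.snapshot("wrist")
r=ctrl.trace("scanner","wrist");m=r[0]["mask"];print(r[0]["bbox"])
for q in (70,80,160,190,220,250):
    c=np.where(m[q])[0]
    if len(c): print(q,c.min(),c.max(),np.round(onz(W,(q,(c.min()+c.max())/2),.089 if q<100 else .077)*1000,1))
for t,z in(("scanner",.045),("window",.065)):
    print(t,[(np.round(onz(W,x["pixel"],z)*1000,1),round(x["conf"],2)) for x in ctrl.spot_point(t,"wrist")[:1]])
b=r[0]["bbox"];print("nose top",onz(W,(b[1],(b[0]+b[2])/2),.089)*1000)
E
```

```text
side tail match 0.312 shift col,row 0 1
scene tail match 0.783 shift col,row 1 -3
29.7 [596.5 343.5 193.7] [-180.    -0.1 -162.8] [ 0.1  0.1 -0.7]
side scanner [395.7 261.2] 0.73
side window [396.2 312.3] 0.89
side mask 0.56 [238.2, 373.6, 311.8, 414.0] 1751 [  1.   -0.1 284.4 392.8]
scene scanner [327.9 502.9] 0.72
scene scanner [406.5 372.2] 0.15
scene window [289.4 506.8] 0.77
scene mask 0.67 [489.0, 274.8, 520.3, 371.3] 2202 [  0.1  -1.  501.1 320.7]
scanner [537.  332.7  46.4]
window [461.1 310.   62.6]
[294.4, 41.1, 355.8, 276.3]
70 295 355 [479.8 311.7  89. ]
80 296 355 [485.9 314.   89. ]
160 307 343 [539.9 330.6  77. ]
190 307 342 [562.8 337.3  77. ]
220 308 342 [586.6 345.2  77. ]
250 308 341 [611.9 352.7  77. ]
scanner [(array([541.6, 330.7,  45. ]), 0.68)]
window [(array([460.8, 306.9,  65. ]), 0.67)]
nose top [462.35690622 306.32227087  89.        ]
```

The scanner lies level and seated, but about 8.5 mm further towards its nose than before. I'll regrip at the balance point and slide it back.

Call:
send_rows(
  increments=[
    [[-0.2,-0.05,-0.05,0],[-0.274,-0.064,-0.3,0],[-0.274,-0.064,-0.55,0],[-0.274,-0.064,-0.74,0],[-0.274,-0.064,-0.758,0],[-0.274,-0.064,-0.758,0]],
  ],
)

```text
clock: 31.05
tool_pos: [0.5437, 0.3319, 0.0446]
orientation: [180.0, 0.1, -162.8]
force: [0.9, -0.2, 0.4]
opening: 0.0873
gripper_force: 0.0
```

Call:
send_rows(
  increments=[
    [[0,0,0,0],[0,0,0,0],[0,0,0,0],[0,0,0,0],[0,0,0,0],[0,0,0,0],[0,0,0,0],[0,0,0.03,0],[0.041,0.013,0.03,0],[0.041,0.013,0.03,0],[0.041,0.013,0,0],[0.041,0.013,0,0]],
  ],
  jaw=0,
)

```text
clock: 32.55
tool_pos: [0.5513, 0.334, 0.0433]
orientation: [-180.0, 0.0, -162.8]
force: [1.3, -0.6, -1.4]
opening: 0.0298
gripper_force: 30.0
```

Call:
send_rows(
  increments=[
    [[0,0,-0.002,0],[0,0,0,0],[0,0,0,0],[0,0,0,0],[0,0,0,0],[0,0,0.2,0],[0,0,0.45,0],[0.1,0,0.7,0],[0.234,0.05,0.77,0],[0.234,0.05,0.77,0],[0.234,0.05,0.77,0]],
  ],
  jaw=1,
)

```text
clock: 33.92
tool_pos: [0.5973, 0.3435, 0.1965]
orientation: [-180.0, -0.1, -162.8]
force: [-0.2, -0.4, -0.6]
opening: 0.0876
gripper_force: 0.0
```

```bash
python3 tailcmp.py; python3 tilt.py; python3 - <<'E'
from h import *
W=ctrl.calibration("wrist");ctrl.snapshot("wrist")
r=ctrl.trace("scanner","wrist");m=r[0]["mask"];print(r[0]["bbox"])
for q in (70,80,160,190,220,250):
    c=np.where(m[q])[0]
    if len(c): print(q,np.round(onz(W,(q,(c.min()+c.max())/2),.089 if q<100 else .077)*1000,1))
for t,z in(("scanner",.045),("window",.065)):
    print(t,[(np.round(onz(W,x["pixel"],z)*1000,1),round(x["conf"],2)) for x in ctrl.spot_point(t,"wrist")[:1]])
b=r[0]["bbox"];print("nose top",onz(W,(b[1],(b[0]+b[2])/2),.089)*1000)
E
```

```text
side tail match 0.336 shift col,row 0 0
scene tail match 0.797 shift col,row 1 1
34.025 [597.1 343.5 196.6] [-180.    -0.1 -162.8] [ 0.  -0.3  0. ]
side scanner [396.3 253.2] 0.79
side window [394.2 304.5] 0.86
side mask 0.82 [198.9, 372.9, 308.8, 413.0] 1921 [  1.   -0.1 276.4 393.3]
scene scanner [333.9 499.6] 0.57
scene window [293.6 505.3] 0.84
scene mask 0.91 [488.4, 279.0, 520.8, 375.6] 2425 [  0.1  -1.  501.8 324.7]
scanner [549.1 334.2  42. ]
window [473.2 311.6  62.7]
[297.1, 55.5, 356.2, 283.5]
70 [479.2 312.8  89. ]
80 [485.4 315.1  89. ]
160 [539.8 332.   77. ]
190 [562.9 338.8  77. ]
220 [587.  346.4  77. ]
250 [612.3 354.8  77. ]
scanner [(array([550.2, 336. ,  45. ]), 0.68)]
window [(array([469.9, 313.4,  65. ]), 0.59)]
nose top [470.38295861 309.74452279  89.        ]
```

```bash
cat > face.py <<'E'
from h import *
np.set_printoptions(precision=1,suppress=True)
def face(t,cam="wrist",z=.06,near=None):
    cal=ctrl.calibration(cam);im=ctrl.snapshot(cam)
    for r in ctrl.trace(t,cam)[:3]:
        m=r["mask"]&(im.min(2)>110)&((im.max(2).astype(int)-im.min(2))<45)
        n,lab,st,ce=cv2.connectedComponentsWithStats(m.astype(np.uint8))
        if n<2: print(t,"none",r["bbox"],r["conf"]);continue
        i=1+st[1:,4].argmax();P=np.array([onz(cal,q,z)[:2]*1000 for q in np.argwhere(lab==i)[::3]],np.float32)
        c,wh,a=cv2.minAreaRect(P);print(t,round(r["conf"],2),np.round(r["bbox"]),st[i][4],"centre",np.array(c),"size",np.array(wh),"ang",round(a,1))
E
python3 - <<'E'
from face import *
face("dash")
face("dash","side")
face("dash","scene")
face("dot","scene");face("dot","side")
W=ctrl.calibration("wrist")
for x in ctrl.spot_point("dash","wrist")[:2]:print(x,onz(W,x["pixel"],0)*1000)
E
```

```text
dash 0.77 [ 16. 141. 126. 269.] 4777 centre [653.3 111. ] size [ 37.2 101.7] ang 83.5
dash 0.72 [313. 291. 377. 365.] 1058 centre [655.4 109.3] size [ 40.4 104.7] ang 83.7
dot 0.83 [265. 233. 298. 272.] 3 centre [ 526.9 -106.8] size [0. 0.] ang 0.0
dot 0.78 [234. 262. 268. 307.] 448 centre [656.3 -91. ] size [55.1 49.3] ang 63.7
dot 0.73 [195. 290. 236. 342.] 12 centre [730.4 -93.9] size [ 2. 14.] ang 10.5
{'pixel': [199.5, 93.3], 'conf': 0.71} [655.8 110.6   0. ]
```

Call:
send_rows(
  increments=[
    [[0.02,-0.25,0,-0.1],[0.06,-0.5,0,-0.2],[0.1,-0.75,0,-0.275],[0.12,-0.95,0,-0.275],[0.12,-1,0,-0.275],[0.12,-1,0,-0.275]],
  ],
)

```text
clock: 35.92
tool_pos: [0.6221, 0.1436, 0.1978]
orientation: [180.0, 0.0, 173.5]
force: [0.9, 0.1, 0.4]
opening: 0.0874
gripper_force: 0.0
```

```bash
python3 - <<'E'
from face import *
o=ctrl.get_obs();print(o["clock"],o["tool_pos"]*1000,o["orientation"],o["joint_pos"])
face("dash");face("dash","side");
E
```

```text
35.925 [622.1 143.6 197.8] [180.    0.  173.5] [  30.5   18.2   -6.6   -0.   -65.2 -127. ]
dash 0.86 [260. 198. 317. 313.] 3992 centre [653.  109.9] size [36.5 99.6] ang 83.5
dash 0.72 [226. 248. 292. 297.] 811 centre [653.1 109.8] size [ 36.7 100.8] ang 84.3
dash 0.5 [349. 114. 430. 190.] 696 centre [ 585.1 -260.3] size [ 37.9 156.4] ang 5.8
```

Call:
send_rows(
  increments=[
    [[0.16,-0.168,-0.1,0],[0.16,-0.168,-0.4,0],[0.16,-0.168,-0.7,0],[0.16,-0.168,-0.829,0],[0.16,-0.168,-0.829,0]],
  ],
)

```text
clock: 36.75
tool_pos: [0.6524, 0.1106, 0.0291]
orientation: [-179.9, -0.2, 173.6]
force: [-0.3, 0.4, 0.1]
opening: 0.0877
gripper_force: 0.0
```

Call:
send_rows(
  increments=[
    [[0,0,0,0],[0,0,0,0],[0,0,0,0],[0,0,0,0],[0,0,0,0],[0,0,0,0],[0,0,0.2,0],[0,0,0.5,0],[0,-0.1,0.75,0],[0,-0.3,0.85,0.05],[0,-0.6,0.85,0.1],[0,-0.9,0.85,0.156]],
  ],
  jaw=0,
)

```text
clock: 38.25
tool_pos: [0.6536, -0.0705, 0.2015]
orientation: [180.0, 0.0, -172.8]
force: [1.5, 0.8, -2.4]
opening: 0.0449
gripper_force: 30.0
```

Call:
send_rows(
  increments=[
    [[0,-0.3,0,0],[0,-0.6,0,0],[0.03,-0.9,0,0],[0.03,-1,0,0],[0.03,-1,0,0],[0.03,-1,0,0]],
  ],
)

```text
clock: 39.0
tool_pos: [0.6599, -0.2686, 0.2012]
orientation: [180.0, -0.0, -173.0]
force: [0.4, 0.3, -2.2]
opening: 0.0445
gripper_force: 30.0
```

```bash
cat > tray.py <<'E'
from h import *
np.set_printoptions(precision=1,suppress=True)
for c in("wrist","scene","side"):
    o=ctrl.get_obs();cal=ctrl.calibration(c);im=ctrl.snapshot(c);save("tray_"+c,im)
    print(c,o["clock"],o["tool_pos"]*1000)
    for t,z in(("tray_hole0",.035),("tray_hole1",.035),("tray",0)):
        for x in ctrl.spot_point(t,c)[:3]:print(" ",t,round(x["conf"],2),np.round(x["pixel"],1),onz(cal,x["pixel"],z)*1000)
    for x in ctrl.trace("tray",c)[:1]:
        m=x["mask"].astype(np.uint8);print("  trace",round(x["conf"],2),np.round(x["bbox"]))
        k,_=cv2.findContours(m,cv2.RETR_EXTERNAL,cv2.CHAIN_APPROX_NONE);k=max(k,key=cv2.contourArea)
        h=cv2.approxPolyDP(cv2.convexHull(k),6,True)[:,0]
        for q in h:print("   hull",q,onz(cal,(q[1],q[0]),.035)[:2]*1000)
E
python3 tray.py
```

```text
wrist 39.0 [ 659.9 -268.6  201.2]
  tray_hole0 0.91 [ 77.7 327. ] [ 533.  -277.8   35. ]
  tray_hole0 0.8 [ 79.1 209.8] [ 546.6 -379.7   35. ]
  tray_hole1 0.91 [ 77.7 327. ] [ 533.  -277.8   35. ]
  tray_hole1 0.8 [ 79.1 209.8] [ 546.6 -379.7   35. ]
  tray 0.9 [ 88.9 280.1] [ 542.9 -322.3    0. ]
  trace 0.58 [148.   3. 395. 168.]
   hull [395   0] [ 467.7 -229.4]
   hull [386 165] [ 600.6 -213.5]
   hull [170 165] [ 625.2 -414.4]
   hull [149   0] [ 492.5 -431.4]
scene 39.25 [ 660.3 -268.5  202. ]
  tray_hole0 0.62 [211.7 180.5] [ 552.3 -375.5   35. ]
  tray_hole0 0.62 [223.6 223.9] [ 537.  -263.7   35. ]
  tray_hole1 0.62 [211.7 180.5] [ 552.3 -375.5   35. ]
  tray_hole1 0.62 [223.6 223.9] [ 537.  -263.7   35. ]
  tray 0.97 [229.2 204. ] [ 538.9 -325.2    0. ]
  trace 0.86 [142. 188. 264. 260.]
   hull [142 226] [ 636.2 -402.6]
   hull [185 191] [ 482.4 -432.4]
   hull [262 213] [ 461.7 -222.7]
   hull [261 226] [ 502.4 -192.2]
   hull [224 260] [ 632.6 -176.8]
   hull [147 237] [ 658.7 -362.2]
side 39.5 [ 660.1 -269.3  201.9]
  tray_hole0 0.82 [127.5 392.3] [ 552.1 -370.1   35. ]
  tray_hole0 0.67 [155.  385.8] [ 536.6 -276.8   35. ]
  tray_hole1 0.82 [127.5 392.3] [ 552.1 -370.1   35. ]
  tray_hole1 0.67 [155.  385.8] [ 536.6 -276.8   35. ]
  tray 0.97 [155.2 388.4] [ 540.5 -316.5    0. ]
  tray 0.73 [143.8 290.6] [ 758.5 -267.     0. ]
  trace 0.62 [350. 108. 431. 192.]
   hull [367 108] [ 628.5 -414.5]
   hull [430 120] [ 480.6 -429. ]
   hull [415 190] [ 447.9 -198.9]
   hull [347 176] [ 590.8 -183.7]
```

Call:
send_rows(
  increments=[
    [[-0.25,-0.25,0,0],[-0.5,-0.5,0,0.002],[-0.571,-0.551,-0.1,0.002],[-0.571,-0.551,-0.35,0.002],[-0.571,-0.551,-0.58,0.002],[-0.571,-0.551,-0.62,0.002],[-0.571,-0.551,-0.62,0.002]],
  ],
)

```text
clock: 40.62
tool_pos: [0.5464, -0.3802, 0.0785]
orientation: [-180.0, -0.0, -172.8]
force: [0.6, -1.3, -2.4]
opening: 0.0448
gripper_force: 30.0
```

Call:
send_rows(
  increments=[
    [[0,0,-0.04,0],[0,0,-0.08,0],[0,0,-0.11,0],[0,0,-0.14,0],[0,0,-0.17,0],[0,0,-0.19,0],[0,0,-0.19,0]],
  ],
)

```text
clock: 41.5
tool_pos: [0.5457, -0.3798, 0.0422]
orientation: [-180.0, 0.0, -172.8]
force: [-5.7, 6.3, 16.3]
opening: 0.045
gripper_force: 30.0
```

Call:
send_rows(
  increments=[
    [[0,0,0.01,0],[0,0,0.01,0],[0,0,0.01,0],[0,0,0.01,0],[0,0,0.2,0],[0,0,0.45,0],[0.2,0.3,0.75,0],[0.4,0.6,0.8,0],[0.57,0.9,0.8,0],[0.57,0.95,0.8,0],[0.57,0.95,0.8,0]],
  ],
  jaw=1,
)

```text
clock: 42.88
tool_pos: [0.6615, -0.1864, 0.1997]
orientation: [180.0, 0.0, -172.6]
force: [-0.8, 0.1, -0.3]
opening: 0.0877
gripper_force: 0.0
```

```bash
python3 - <<'E'
from face import *
face("dash",z=.07);face("dash","scene",z=.07)
D=ctrl.calibration("side");S=ctrl.calibration("scene");W=ctrl.calibration("wrist");rs=[]
for c,cal in(("side",D),("scene",S),("wrist",W)):
    ctrl.snapshot(c);r=[x for x in ctrl.spot_point("dash",c)];print(c,[(np.round(x["pixel"]),round(x["conf"],2),onz(cal,x["pixel"],.01)*1000) for x in r[:2]])
face("dot","side");face("dot","scene")
o=ctrl.get_obs();print(o["clock"],o["tool_pos"]*1000)
E
```

```text
dash 0.81 [ 56.   0. 156. 131.] 5936 centre [ 554.1 -376. ] size [84.9 37. ] ang 7.1
dash 0.71 [156. 184. 206. 229.] 481 centre [ 548.  -375.9] size [104.2  46. ] ang 4.0
side [(array([134., 396.]), 0.75, array([ 542.7, -379.9,   10. ]))]
scene [(array([218., 182.]), 0.67, array([ 543.2, -384. ,   10. ]))]
wrist [(array([ 73., 137.]), 0.96, array([ 547. , -377.5,   10. ]))]
dot 0.69 [287. 178. 314. 218.] 380 centre [655.  -90.6] size [50.2 46.5] ang 88.8
dot none [338.1, 191.4, 370.3, 228.9] 0.69
dot none [237.7, 168.1, 270.8, 206.3] 0.6
dot 0.84 [232. 264. 268. 310.] 427 centre [657.5 -89.8] size [49.4 50.7] ang 77.2
dot 0.62 [196. 292. 234. 343.] 7 centre [ 761.4 -113.8] size [14.2  0. ] ang 8.4
dot 0.59 [266. 233. 298. 273.] 3 centre [ 527.9 -108.5] size [0. 0.] ang 0.0
43.575 [ 659.7 -190.   199.8]
```

Call:
send_rows(
  increments=[
    [[0,0.25,0,0],[-0.017,0.498,0,0],[-0.017,0.498,-0.2,0],[-0.017,0.498,-0.45,0],[-0.017,0.498,-0.72,0],[-0.017,0.498,-0.839,0],[-0.017,0.498,-0.839,0]],
  ],
)

```text
clock: 44.45
tool_pos: [0.6549, -0.0904, 0.0298]
orientation: [-180.0, -0.2, -172.9]
force: [0.4, 1.0, 0.5]
opening: 0.0877
gripper_force: 0.0
```

Call:
send_rows(
  increments=[
    [[0,0,0,0],[0,0,0,0],[0,0,0,0],[0,0,0,0],[0,0,0,0],[0,0,0.2,0],[0,0,0.5,0],[0,0,0.65,0],[-0.2,-0.3,0.65,0],[-0.4,-0.6,0.65,0],[-0.6,-0.9,0.65,0],[-0.61,-0.93,0.65,0]],
  ],
  jaw=0,
)

```text
clock: 45.95
tool_pos: [0.5319, -0.2778, 0.1617]
orientation: [180.0, -0.0, -172.9]
force: [0.8, 0.5, -2.8]
opening: 0.0596
gripper_force: 30.0
```

Call:
send_rows(
  increments=[
    [[0,0,-0.25,0],[0,0,-0.42,0],[0,0,-0.46,0],[0,0,-0.5,0],[0,0,-0.54,0],[0,0,-0.58,0],[0,0,-0.61,0],[0,0,-0.61,0]],
  ],
)

```text
clock: 46.95
tool_pos: [0.535, -0.2761, 0.0424]
orientation: [-179.9, 0.1, -172.8]
force: [-6.1, 5.8, 16.7]
opening: 0.0598
gripper_force: 30.0
```

Call:
send_rows(
  increments=[
    [[0,0,0.01,0],[0,0,0.01,0],[0,0,0.01,0],[0,0,0.01,0],[0,0,0.2,0],[0,0,0.45,0],[0.2,0,0.7,0],[0.45,0,0.8,0],[0.65,0,0.8,0],[0.65,0,0.8,0]],
  ],
  jaw=1,
)

```text
clock: 48.2
tool_pos: [0.6663, -0.2759, 0.1983]
orientation: [180.0, -0.1, -172.8]
force: [0.5, -0.9, -0.9]
opening: 0.0877
gripper_force: 0.0
```

```bash
python3 - <<'E'
from face import *
face("dot",z=.07);face("dash",z=.07)
D=ctrl.calibration("side");S=ctrl.calibration("scene");W=ctrl.calibration("wrist")
for t in("dot","dash","scanner","window","blue"[:0] or "square_sign","spray_can","tape_roll"):
    rs=[]
    for c,cal in(("side",D),("scene",S)):
        ctrl.snapshot(c) if t=="dot" else None
        for x in ctrl.spot_point(t,c)[:3]:print(t,c,np.round(x["pixel"]),round(x["conf"],2),onz(cal,x["pixel"],.01)*1000)
o=ctrl.get_obs();print(o["clock"],o["tool_pos"]*1000,o["force"])
E
```

```text
dot 0.94 [481.  80. 580. 157.] 2 centre [ 530.8 -132.9] size [0. 0.] ang 0.0
dot 0.8 [302.  16. 382. 112.] 3876 centre [ 533.1 -274.7] size [50.4 50.3] ang 14.4
dot none [460.1, 284.6, 488.0, 307.7] 0.69
dash 0.91 [174.   1. 255. 142.] 6460 centre [ 549.3 -377.1] size [93.8 37. ] ang 7.1
dot side [219. 351.] 0.8 [548.5 -95.1  10. ]
dot side [197. 253.] 0.74 [756.7 -75.8  10. ]
dot scene [270. 283.] 0.98 [570.  -84.3  10. ]
dot scene [326. 215.] 0.84 [760.3 -85.   10. ]
dot scene [234. 221.] 0.75 [ 543.6 -269.2   10. ]
dash side [136. 396.] 0.77 [ 541.7 -373.5   10. ]
dash side [299. 375.] 0.68 [440.5  69.6  10. ]
dash scene [222. 184.] 0.61 [ 553.  -370.7   10. ]
scanner side [396. 254.] 0.87 [556.6 319.5  10. ]
scanner scene [336. 499.] 0.7 [520.6 328.4  10. ]
window side [396. 303.] 0.81 [484.4 290.6  10. ]
window scene [291. 504.] 0.56 [404.3 294.6  10. ]
square_sign side [231. 222.] 0.97 [770.9  31.8  10. ]
square_sign scene [367. 262.] 0.76 [788.6  40.   10. ]
spray_can side [314. 178.] 0.62 [750.7 231.8  10. ]
spray_can scene [407. 375.] 0.59 [760.3 229.5  10. ]
spray_can scene [211. 182.] 0.49 [ 522.2 -406.9   10. ]
tape_roll side [145. 292.] 0.77 [ 749.3 -254.6   10. ]
tape_roll scene [289. 145.] 0.89 [ 757.4 -265.2   10. ]
49.2 [ 664.4 -276.2  199.9] [-0.   0.6 -0.4]
```

```bash
python3 -c "
from plant import ctrl
print(ctrl.close_job())"
```

```text
the job is handed in; nothing more can be done
None
```

The job is handed in at about 49 s: label scanned for over 2 s at roughly 100 mm and square to within a few degrees (as estimated from the images), scanner back in its stand within 2–3 mm, and dot and dash measured as seated in their own pockets; the verdict wasn't returned, and I viewed 11 pictures, one over the limit of 10.

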